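Hold-to-run key test on a shutter control unit

ROBOT

A 6-joint arm with a two-finger parallel gripper is mounted at the origin on the work surface. World frame = base frame: x ahead of the robot, y to its left, z up, the work surface at z = 0. Lengths are in m, angles in rad, forces in N, time in s.
With the tool pointing down it reaches from about 0.275 to 1 m from the base axis. Payload 8.4 kg.
Tool frame: the origin (TCP) lies at the very end of the fingers, on their centre line; the grasp point (between the pads) lies 19 mm behind it (manip.grip_point_offset is the distance from the TCP to the grasp point, in m); z points along the fingers, y is the line along which they close (so a half turn about z gives the same grasp; the last joint's range is limited). The gripper opens to 85 mm and grips with 20 to 120 N. Pads are 22 mm wide; open, the fingers measure 114 mm over their backs; the gripper's body (76 mm by 85 mm) begins 54 mm behind the grasp point. The pads swing forward as they close: fully open they stand 13 mm farther back than shut.
Start: joints at [1.339, 0.353, 1.633, -0, 1.155, -0.002], TCP at [0.142, 0.609, 0.231] pointing down, gripper open.
Joint ranges: [-2.63, 2.63], [-0.92, 2.1], [0.06, 2.66], [-1.3, 4.44], [0, 2.69], [-3.02, 3.02]. Speed limits (rad/s): [2.22, 2.22, 2.79, 3.14, 3.14, 3.14].

INTERFACE

Orientations are given as a rotation vector (axis times angle).
In Python, from rig import manip gives the robot as it stands.
- The arm moves only by the tool carry_out, never from a script. Its argument "steps" is a list of rows, each an object with "dp": the shift along the tool's x, y, z in units of 25 mm (1.0 is 25 mm), a list of three; "twist": the turn, a rotation vector about the tool's x, y, z in degrees, a list of three. In form: [{"dp": [x, y, z], "twist": [wx, wy, wz]}, ...]. A call has 1 to 12 rows; each row shifts and turns the commanded pose from where the row before left it, along the tool's axes as they then stand; what a row does not reach is not made up. A row lasts 1/10 s, in which the tool goes at most 50 mm and 8.59 degrees, less where a joint would pass 70% of its speed; a pose out of reach is approached as far as the arm can. A call is refused whole if a number of a shift passes 1 or a number of a turn 8.59, either way. A call with a gripper value outside its range is refused whole. "claw" is the opening, from 0 (shut) to 1 (fully open), set as the call begins (left out, the last holds). The fingers move at their own pace and stop on an object; "newtons" is the grip in N (left out, the last holds). Time passes only in rows, so rows that do not move let the fingers close. It gives the time, the measured TCP pose, the force, the opening and the grip force at its end, in the units of the state.
- manip.sense(): the state, without advancing time (a new reading comes with each control period).
- manip.get_image(name): name is "scene" or "top"; returns a dict with "img" (420x560x3 uint8, red, green, blue), "vertical_fov" (degrees; the focal length in pixels is half the picture's height over the tangent of half this angle, whatever the lens; pixels are square), "cx", "cy" (the principal point, pixels), "R" (3x3) and "t" (3): a world point X has camera coordinates R X + t. Camera axes: x right, y down, z forward; pixel columns grow to the right and rows downward; lengths in m; the calibration is good to about 2 mm. A picture is of the moment at which its call begins. There is no depth.
- manip.hand_in(): hands the job in; it is judged then, once.
The state is a dict: "time_s": time; "joint_pos": joint angles; "qvel": joint speeds; "joint_efforts": joint torques, N m; "tool_pos": TCP position; "tool_rot": TCP orientation; "wrist_force": force on the tool from outside, world axes, zero at the start; "torque": the same for the moment, N m; "opening": finger opening in m; "finger_force": force on a finger pad.
Only numpy, scipy, OpenCV 4.12 (cv2) and the standard library are available. Lean on these libraries where they do the work, as an engineer would, in place of code of your own. Each camera call takes 0.05 s, during which the arm holds its last target. There are 200 camera calls.

TASK

The roller-shutter control unit is on the bench for its function test. Throw its lever into the detent notch that has the arrow-shaped pointer beside it, then take the key with the flat paddle bow from the wooden block, push it fully home in the key cylinder (a straight shove jams on the sticky pins; wiggling frees them), and turn it clockwise about a quarter turn to its stop, leaving the other two keys standing in the block. The switch springs back when let go, so finish still gripping the key and holding it turned.

Things in the scene. Friction and masses are not known exactly. Their poses are not given: they have to be found in the camera images.
- unit: grey steel control unit, a box 190 (x) x 280 (y) x 80 mm high, fixed to the bench; origin under its centre, z up. The key cylinder stands near its -y end, the lever's pivot near its +y end. Nothing on its top is higher than 61 mm above it.
- lever_pivot (a point): the lever's vertical pivot axis, at the level of the unit's top face (80 mm above the bench), at (50, 45) mm in the unit's x, y; axes as the unit's
- lever_knob (a point): centre of the lever's round upright black knob, 44 mm above the unit's top face; knob 20 mm in diameter, from 19 to 61 mm above that face, 100 mm from the pivot. The lever is a flat steel arm, 14 mm wide, 13 to 19 mm above the face; it sweeps level about the pivot.
- lever (a joint): lever angle, rad: 0 with the arm along the unit's -x, growing as the knob swings to the unit's +y; stops at -0.72, 0.72. Two detent notches, each between a pair of small steel teeth by the arm, centred at -0.55 and +0.55: a spring pawl rides over a tooth (about 3 N at the knob) and snaps in. Elsewhere it stays where left (under 1 N to move). It starts between the notches.
- pointer_top (a point): top of the steel arrow-shaped pointer (34 x 20 mm, 7 mm high), fixed on the unit's top beside one of the two notches, 133 mm from the lever's pivot. If its y in the unit's frame is above 45 mm the marked notch is that at +0.55, if below, that at -0.55. Beside the other notch is a plain round stud, 14 mm across, 5 mm high.
- mouth (a point): centre of the key slot's mouth, on top of the brass plug, level with the steel ring (54 mm across) round it, 86 mm above the bench. Frame turns with the plug: x along the slot's long side, z up. Slot 16.5 x 7 mm, 36 mm deep, straight down. Pins jut 4 mm from its narrow ends, 11 and 19 mm down; they stick: a straight push jams (20 to 60 N), but 8 N does if the key is rocked 1 mm to and fro along x.
- plug (a joint): turn of the key cylinder's plug, rad: 0 at rest, growing clockwise seen from above, stop at 1.4. A spring brings it back: 0.03 N m at rest to 0.10 N m at the stop. The key has about 0.15 rad of play in the slot.
- paddle_key_grip (a point): centre of the steel key's flat paddle bow, 34 (x) x 10 (y) x 34 mm (z). Stands bow up in one of the block's slots. Below: a neck, a collar 22 x 10 x 4 mm whose underside (shoulder) is 26 mm below this point, and the blade, 14 (x) x 5 mm (y), its pointed tip 28.5 mm below the shoulder. About 60 g. Fully home this point is 26 mm above the mouth; fits either way round.
- block: wooden key block, 170 (x) x 50 (y) x 45 mm high, fixed; origin under its centre. Three slots 16 x 7 mm, 34 mm deep, long side along x, at x = -55, 0 and 55 mm; one key in each, shoulder on the block's top. Which key is where varies.
- round_key_grip (a point): centre of the head of another steel key in the block: upright round head 24 mm in diameter, 34 mm high; to be left alone
- tee_key_grip (a point): centre of the stem above the collar of the third steel key in the block: a T handle, its crossbar 56 mm long along y, 12 mm thick, centred 8 mm above this point; to be left alone
Mind the look-alikes: they are no part of the job. What is shaped like the part that bears paddle_key_grip but pink is not meant.

How it is judged:
By the outcome, as a careful person would: the job done as asked, in the order asked, and still so for the second after the job is handed in, while the arm keeps its last pose, push and grip.
It also fails if it takes over 67 s, if anything falls off the work surface, if the arm or the gripper's body presses on something with over 40 N, if the wrist force passes 120 N, or if a joint passes its speed limit or range.

## Working session

There is one attempt and no reset: what is moved stays moved. The work goes in short steps, Python scripts to look and compute and a tool call to move; the robot and the scene stay as the last step left them, time stands still between calls to the robot, and variables do not carry over. Pictures are saved under pics/ and viewed, at most 10 in all, crops included, and the job is handed in when it is done.

Besides the shell and the picture viewer there is one more tool, called after "Request:" as name([rows], argument=value, ...), one row to a line, values as JSON. carry_out: Moves the arm, as the interface text tells. Its arguments: {"type":"object","properties":{"steps":{"type":"array"},"claw":{"type":"number"},"newtons":{"type":"number"}},"required":["steps"]}

```bash
mkdir -p pics
cat > h.py <<'E'
import numpy as np, cv2
from rig import manip
def grab(n,f):
    d=manip.get_image(n); cv2.imwrite('pics/'+f,cv2.cvtColor(np.asarray(d['img']),cv2.COLOR_RGB2BGR))
    np.savez('pics/'+f[:-4]+'.npz',**{k:np.asarray(v) for k,v in d.items()}); return d
def load(f): return dict(np.load('pics/'+f+'.npz'))
def ray(d,u,v):
    h=d['img'].shape[0]; F=h/2/np.tan(np.radians(float(d['vertical_fov']))/2)
    R=np.asarray(d['R']);t=np.asarray(d['t'])
    return -R.T@t, R.T@np.array([(u-float(d['cx']))/F,(v-float(d['cy']))/F,1])
def onz(d,u,v,z):
    c,r=ray(d,u,v); return c+r*(z-c[2])/r[2]
def proj(d,X):
    h=d['img'].shape[0]; F=h/2/np.tan(np.radians(float(d['vertical_fov']))/2)
    p=np.asarray(d['R'])@np.asarray(X)+np.asarray(d['t']); return F*p[0]/p[2]+float(d['cx']),F*p[1]/p[2]+float(d['cy'])
E
python3 - <<'E'
from h import *
for n in('scene','top'):
    d=grab(n,n+'1.png'); print(n,d['vertical_fov'],d['cx'],d['cy'],-np.array(d['R']).T@d['t'],[k for k in d])
    print(np.round(d['R'],3))
print(manip.sense(), manip.grip_point_offset)
E
```

```text
scene 42.09096151341942 273.8845928286526 213.3373246349871 [ 1.24410627 -0.41885109  0.70828991] ['img', 'vertical_fov', 'cx', 'cy', 'R', 't']
[[ 0.364  0.931 -0.004]
 [ 0.567 -0.225 -0.792]
 [-0.739  0.286 -0.61 ]]
top 48.882269067665845 286.03149873876475 213.81104121946515 [ 0.43871434 -0.11610395  1.08706889] ['img', 'vertical_fov', 'cx', 'cy', 'R', 't']
[[ 0.012 -1.     0.019]
 [-0.999 -0.013 -0.053]
 [ 0.053 -0.018 -0.998]]
{'time_s': 0.1, 'joint_pos': array([ 1.33859416e+00,  3.53568526e-01,  1.63404070e+00, -2.08416827e-05,
        1.15519318e+00, -2.40057319e-03]), 'qvel': array([-2.61409869e-05, -1.83154882e-03, -7.23489315e-04,  7.16427141e-04,
        4.29437420e-04, -2.41659021e-04]), 'joint_efforts': array([-9.35098760e-04, -6.06366205e+01, -3.42818391e+01, -9.08814741e-05,
        3.89150940e-03, -3.60924943e-06]), 'tool_pos': array([0.14227686, 0.60816617, 0.23065138]), 'tool_rot': array([-3.60150472e-01, -3.12075662e+00,  1.89063991e-03]), 'wrist_force': array([ 0.00525734, -0.24941161, -0.57243655]), 'torque': array([ 0.01380276, -0.00394356,  0.06452647]), 'finger_force': 0.0, 'opening': 0.08539155154611461} 0.0187
```

View pics/scene1.png

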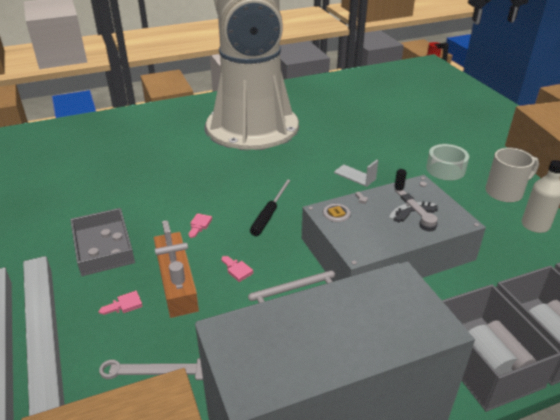

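View pics/top1.png

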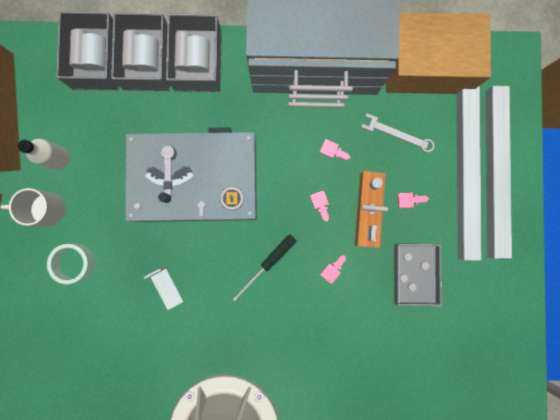

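The scene view shows the arm base, the block (key heads about (172,240)) and the unit. The top view shows the unit at cols 126–256, rows 133–221, with the ring at (232,198) and the knob at (165,198). The possible pointer is at (200,207) and the stud at (137,206). The block is at (371,209), with the round key at (377,183), the T at (374,209) and the paddle at (374,233). Next I'll zoom in on the unit and the block.

Run:
```python
from h import *
a=cv2.imread('pics/top1.png'); s=cv2.imread('pics/scene1.png')
A=cv2.resize(a[125:230,120:262],None,fx=4,fy=4,interpolation=cv2.INTER_CUBIC)
B=cv2.resize(a[165:255,350:395],None,fx=4,fy=4,interpolation=cv2.INTER_CUBIC)
o=np.zeros((420,760,3),np.uint8);o[:,:568]=A;o[:360,570:750]=B
cv2.imwrite('pics/z1.png',o)
C=cv2.resize(s[160:290,295:485],None,fx=3,fy=3,interpolation=cv2.INTER_CUBIC)
D=cv2.resize(s[215:315,145:205],None,fx=3,fy=3,interpolation=cv2.INTER_CUBIC)
o=np.zeros((400,760,3),np.uint8);o[:390,:570]=C;o[:300,575:755]=D
cv2.imwrite('pics/z2.png',o)
```

```text
(no output)
```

View pics/z1.png

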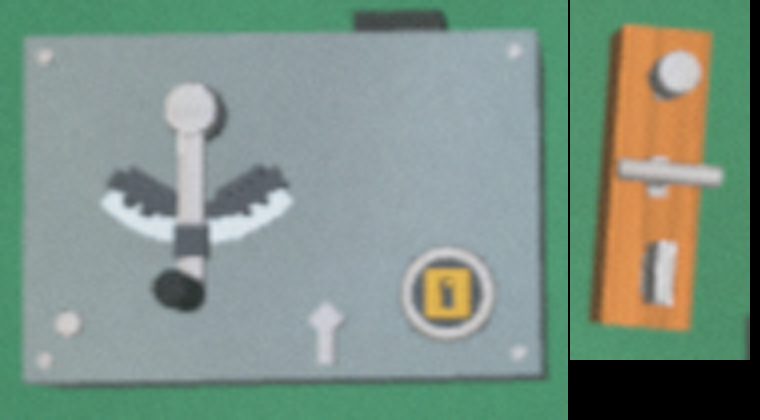

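View pics/z2.png

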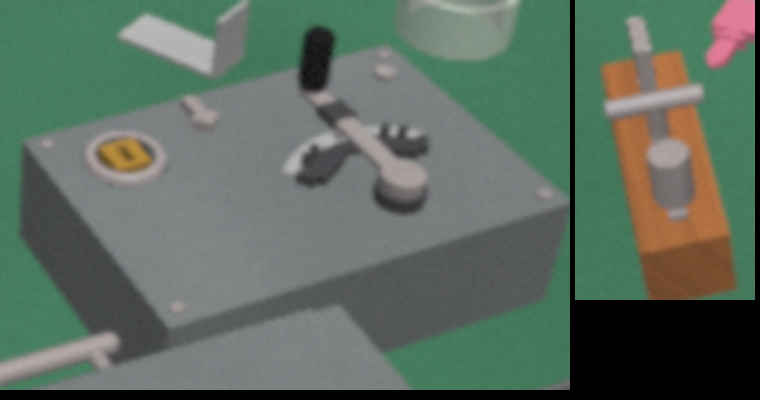

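The arrow pointer is on the unit's -y side (right in the top view, zoom (325,330)) and the round stud is on the left at (67,323), so the target notch is -0.55. The slot runs along image vertical, roughly world x. The paddle key is in the block's near slot.

Run:
```python
from h import *
d=load('top1'); s=load('scene1')
Z=lambda x,y:(120+(x+.5)/4-.5,125+(y+.5)/4-.5)
B=lambda x,y:(350+(x-570+.5)/4-.5,165+(y+.5)/4-.5)
cs=np.array([onz(d,*Z(*p),.08) for p in [(24,37),(537,29),(543,376),(24,383)]])
print('unit corners',cs.round(4).tolist(),'ctr',cs.mean(0).round(4),[np.linalg.norm(cs[i]-cs[i-1]).round(4) for i in range(4)])
e=cs[0]-cs[1]+cs[3]-cs[2]; yaw=np.arctan2(-e[0],e[1]); 
e2=cs[0]-cs[3]+cs[1]-cs[2]; yaw2=np.arctan2(e2[1],e2[0]); print('yaw',np.degrees([yaw,yaw2]))
y=yaw; R=np.array([[np.cos(y),-np.sin(y)],[np.sin(y),np.cos(y)]])
pv=cs.mean(0)[:2]+R@[.05,.045]; print('pivot',pv, 'pix disc', onz(d,*Z(191,108),.10))
hsv=cv2.cvtColor(d['img'],cv2.COLOR_RGB2HSV)
def cen(m): 
    ys,xs=np.nonzero(m); return xs.mean(),ys.mean(),len(xs)
m=(hsv[...,0]>18)&(hsv[...,0]<32)&(hsv[...,1]>140)&(hsv[...,2]>100); m[:, :210]=0; m[:,250:]=0;m[:180]=0;m[:215][:,:]=m[:215];m[215:]=0
c=cen(m);print('yellow',c,onz(d,c[0],c[1],.086),'ring',onz(d,*Z(448,293),.086))
hs=cv2.cvtColor(s['img'],cv2.COLOR_RGB2HSV)
m=(hs[...,0]>15)&(hs[...,0]<32)&(hs[...,1]>140)&(hs[...,2]>100); m[:200]=0;m[225:]=0;m[:,:320]=0;m[:,355:]=0
c=cen(m);print('scene yellow',c,onz(s,c[0],c[1],.086))
# triangulate
def tri(p,q):
    c1,r1=ray(d,*p);c2,r2=ray(s,*q);r1=r1/np.linalg.norm(r1);r2=r2/np.linalg.norm(r2)
    k=np.linalg.lstsq(np.c_[r1,-r2],c2-c1,rcond=None)[0];a=c1+k[0]*r1;b=c2+k[1]*r2;return (a+b)/2,np.linalg.norm(a-b)
m1=np.all(d['img']<45,2);m1[:190]=0;m1[206:]=0;m1[:,:155]=0;m1[:,175:]=0
print('knob px',cen(m1))
k1=onz(d,*cen(m1)[:2],.124)
S=lambda x,y:(295+(x+.5)/3-.5,160+(y+.5)/3-.5)
print('knob',k1,onz(s,*S(317,60),.124),'ang from pivot',np.degrees(np.arctan2(-(pv-k1[:2])[1]*-1,(pv-k1[:2])[0])))
bc=np.array([onz(d,*B(*p),.045) for p in [(622,24),(712,33),(691,330),(594,322)]])
print('block',bc.mean(0),[np.linalg.norm(bc[i]-bc[i-1]).round(4) for i in range(4)])
e=bc[0]-bc[3]+bc[1]-bc[2];e2=bc[0]-bc[1]+bc[3]-bc[2]; L=bc[1]-bc[2];L2=bc[0]-bc[3]
print('block edges',np.degrees(np.arctan2(bc[0]-bc[3],1))[0],[np.degrees(np.arctan2(v[1],v[0])) for v in (L,L2)],[np.degrees(np.arctan2(-v[0],v[1])) for v in (bc[0]-bc[1],bc[3]-bc[2])])
print('keys top: round',onz(d,*B(680,72),.088),'paddle',onz(d,*B(668,273),.088),'T',onz(d,*B(670,172),.085))
D=lambda x,y:(145+(x-575+.5)/3-.5,215+(y+.5)/3-.5)
print('scene paddle',onz(s,*D(636,20),.088), 'round',onz(s,*D(669,151),.088))
```

```text
unit corners [[0.6624, 0.2191, 0.08], [0.6715, -0.0612, 0.08], [0.4805, -0.0675, 0.08], [0.4731, 0.2134, 0.08]] ctr [0.5719 0.076  0.08  ] [np.float64(0.1895), np.float64(0.2804), np.float64(0.1911), np.float64(0.2809)]
yaw [1.68701977 1.81554619]
pivot [0.62053458 0.12241541] pix disc [0.62101143 0.1223322  0.1       ]
yellow (np.float64(231.54117647058823), np.float64(197.90588235294118), 85) [ 0.52456683 -0.01540837  0.086     ] ring [ 0.52463653 -0.01558857  0.086     ]
scene yellow (np.float64(336.1559633027523), np.float64(211.27522935779817), 109) [ 0.52741506 -0.01585207  0.086     ]
knob px (np.float64(nan), np.float64(nan), 0)
knob [nan nan nan] [0.52723062 0.11752033 0.124     ] ang from pivot nan
block [ 0.50773208 -0.32695227  0.045     ] [np.float64(0.1701), np.float64(0.0516), np.float64(0.1693), np.float64(0.0551)]
block edges 9.618006448426181 [np.float64(-3.9778989370378888), np.float64(-5.143286719773948)] [np.float64(-4.876047752488976), np.float64(-4.007447400105281)]
keys top: round [ 0.56222547 -0.33188347  0.088     ] paddle [ 0.45261409 -0.32555763  0.088     ] T [ 0.50770865 -0.32715968  0.085     ]
scene paddle [ 0.44126689 -0.32175924  0.088     ] round [ 0.56353992 -0.33009568  0.088     ]<stdin>:13: RuntimeWarning: Mean of empty slice.
  ret = ret.dtype.type(ret / rcount)
```

Request:
carry_out([
  {"dp":[-0.96,-0.78,0],"twist":[0,0,0]},
  {"dp":[-0.96,-0.78,0],"twist":[0,0,0]},
  {"dp":[-0.96,-0.78,0],"twist":[0,0,0]},
  {"dp":[-0.96,-0.78,0],"twist":[0,0,0]},
  {"dp":[-0.96,-0.78,0],"twist":[0,0,0]},
  {"dp":[-0.96,-0.78,0],"twist":[0,0,0]},
  {"dp":[-0.96,-0.78,0],"twist":[0,0,0]},
  {"dp":[-0.96,-0.78,0],"twist":[0,0,0]},
  {"dp":[-0.96,-0.78,0],"twist":[0,0,0]},
  {"dp":[-0.96,-0.78,0],"twist":[0,0,0]},
  {"dp":[-0.96,-0.78,0],"twist":[0,0,0]},
  {"dp":[-0.96,-0.78,0],"twist":[0,0,0]},
], claw=0.7, newtons=25)

```text
time_s: 1.3
tool_pos: [0.37, 0.3139, 0.2311]
tool_rot: [-0.36, -3.121, 0.0]
wrist_force: [0.4, 0.1, -0.3]
opening: 0.0599
finger_force: 0.0
```

Request:
carry_out([
  {"dp":[-0.96,-0.78,0],"twist":[0,0,0]},
  {"dp":[-0.96,-0.78,0],"twist":[0,0,0]},
  {"dp":[-0.96,-0.78,0],"twist":[0,0,0]},
  {"dp":[-0.96,-0.78,0],"twist":[0,0,0]},
  {"dp":[-0.96,-0.78,0],"twist":[0,0,0]},
  {"dp":[-0.96,-0.78,0],"twist":[0,0,0]},
  {"dp":[-0.96,-0.78,0],"twist":[0,0,0]},
  {"dp":[-0.96,-0.78,0],"twist":[0,0,0]},
  {"dp":[0,0,0.8],"twist":[0,0,-7.5]},
  {"dp":[0,0,0.8],"twist":[0,0,-7.5]},
  {"dp":[0,0,0],"twist":[0,0,0]},
  {"dp":[0,0,0],"twist":[0,0,0]},
])

```text
time_s: 2.5
tool_pos: [0.5206, 0.1195, 0.1912]
tool_rot: [0.044, -3.14, 0.0]
wrist_force: [0.2, -0.0, 0.7]
opening: 0.0599
finger_force: 0.0
```

```bash
cat >> h.py <<'E'
from scipy.spatial.transform import Rotation as Ro
def delta(tx,ty,tz,yaw=None):
    s=manip.sense();M=Ro.from_rotvec(s['tool_rot']).as_matrix();v=M.T@(np.array([tx,ty,tz])-s['tool_pos'])/.025
    print('t',s['time_s'],'pos',s['tool_pos'].round(4),'y-ang',np.degrees(np.arctan2(M[1,1],M[0,1])).round(2),'z',M[:,2].round(3),'dp',v.round(2),'F',s['wrist_force'].round(1),'tq',s['torque'].round(2),'open',round(s['opening'],4),'ff',round(s['finger_force'],1),'q6',s['joint_pos'][5].round(2))
E
python3 - <<'E'
from h import *
delta(.5206,.1193,.110); grab('top','top2.png');grab('scene','scene2.png')
a=cv2.imread('pics/top2.png')[110:230,115:265];b=cv2.imread('pics/scene2.png')[90:270,300:480]
o=np.zeros((540,800,3),np.uint8);o[:360,:450]=cv2.resize(a,None,fx=3,fy=3);o[:350,450:800]=cv2.resize(b,(350,350));cv2.imwrite('pics/z3.png',o)
E
```

```text
t 2.5 pos [0.5206 0.1195 0.1912] y-ang 91.62 z [-0.001 -0.    -1.   ] dp [-0.   -0.01  3.25] F [ 0.2 -0.   0.7] tq [ 0.03  0.01 -0.03] open 0.0599 ff 0.0 q6 -1.38
```

View pics/z3.png

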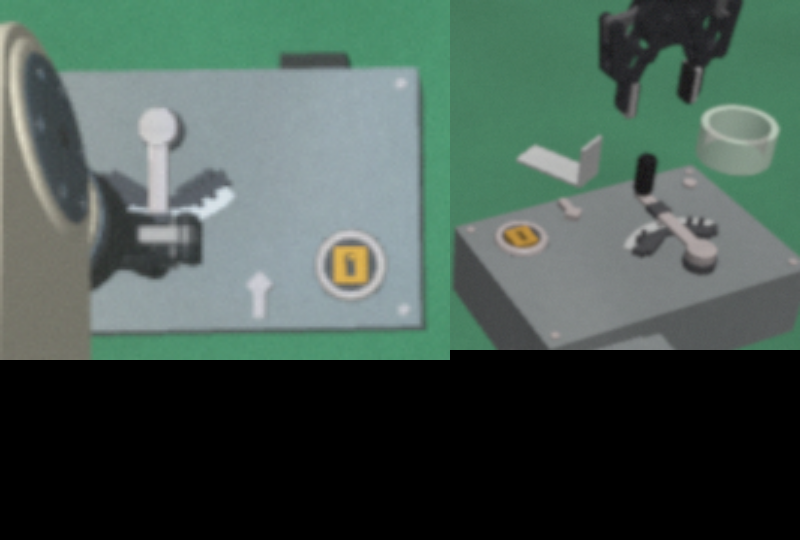

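The gripper is above the knob. I'll check numerically that the knob will sit between the fingers.

Run:
```python
from h import *
for nm in('scene2','scene1','top1'):
    d=load(nm)
    im=d['img'].astype(int)
    m=(im.max(2)<50)
    box={'scene2':(165,190,390,410),'scene1':(165,192,390,412),'top1':(190,206,155,175)}[nm]
    r0,r1,c0,c1=box; sub=m[r0:r1,c0:c1]; ys,xs=np.nonzero(sub)
    print(nm,'dark',len(xs), (xs.mean()+c0,ys.mean()+r0,xs.min()+c0,xs.max()+c0,ys.min()+r0,ys.max()+r0) if len(xs) else im[r0:r1,c0:c1].max(2).min())
    for k in (.1193,.122,.125): print('  knob y',k,np.round(proj(d,[.5206,k,.124]),1),np.round(proj(d,[.5206,k,.141]),1),np.round(proj(d,[.5206,k,.099]),1))
```

```text
scene2 dark 157 (np.float64(399.95541401273886), np.float64(179.3312101910828), np.int64(395), np.int64(405), np.int64(170), np.int64(189))
  knob y 0.1193 [399.3 177.7] [400.5 170.2] [397.5 188.4]
  knob y 0.122 [400.5 177.4] [401.7 169.9] [398.7 188.1]
  knob y 0.125 [401.9 177.1] [403.1 169.6] [400.1 187.8]
scene1 dark 161 (np.float64(399.93167701863354), np.float64(179.40993788819875), np.int64(395), np.int64(405), np.int64(170), np.int64(189))
  knob y 0.1193 [399.3 177.7] [400.5 170.2] [397.5 188.4]
  knob y 0.122 [400.5 177.4] [401.7 169.9] [398.7 188.1]
  knob y 0.125 [401.9 177.1] [403.1 169.6] [400.1 187.8]
top1 dark 0 53
  knob y 0.1193 [164.9 197.3] [162.8 196.6] [167.7 198.4]
  knob y 0.122 [163.5 197.3] [161.5 196.6] [166.4 198.3]
  knob y 0.125 [162.1 197.3] [160.  196.6] [165.  198.3]
```

Request:
carry_out([
  {"dp":[0,0.03,0.8],"twist":[0,0,0]},
  {"dp":[0,0.03,0.8],"twist":[0,0,0]},
  {"dp":[0,0,0.8],"twist":[0,0,0]},
  {"dp":[0,0,0.8],"twist":[0,0,0]},
  {"dp":[0,0,0],"twist":[0,0,0]},
])

```text
time_s: 3.1
tool_pos: [0.5198, 0.121, 0.1101]
tool_rot: [0.048, -3.139, 0.001]
wrist_force: [-0.0, -0.1, -0.4]
opening: 0.0597
finger_force: 0.0
```

Request:
carry_out([
  {"dp":[0,0,0],"twist":[0,0,0]},
  {"dp":[0,0,0],"twist":[0,0,0]},
  {"dp":[0,0,0],"twist":[0,0,0]},
  {"dp":[0,0,0],"twist":[0,0,0]},
  {"dp":[0,0,0],"twist":[0,0,0]},
], claw=0.1, newtons=25)

```text
time_s: 3.6
tool_pos: [0.5217, 0.1212, 0.1126]
tool_rot: [-0.05, 3.139, 0.001]
wrist_force: [-0.7, -0.6, 7.3]
opening: 0.019
finger_force: 24.3
```

Request:
carry_out([
  {"dp":[-0.005,-0.19,0],"twist":[0,0,-2.7]},
  {"dp":[-0.005,-0.19,0],"twist":[0,0,-2.7]},
  {"dp":[-0.005,-0.19,0],"twist":[0,0,-2.7]},
  {"dp":[-0.005,-0.19,0],"twist":[0,0,-2.7]},
  {"dp":[-0.005,-0.19,0],"twist":[0,0,-2.7]},
  {"dp":[-0.005,-0.19,0],"twist":[0,0,-2.7]},
  {"dp":[-0.005,-0.19,0],"twist":[0,0,-2.7]},
  {"dp":[-0.005,-0.19,0],"twist":[0,0,-2.7]},
  {"dp":[-0.005,-0.19,0],"twist":[0,0,-2.7]},
  {"dp":[-0.005,-0.19,0],"twist":[0,0,-2.7]},
  {"dp":[-0.005,-0.19,0],"twist":[0,0,-2.7]},
  {"dp":[-0.005,-0.19,0],"twist":[0,0,-2.7]},
])

```text
time_s: 4.8
tool_pos: [0.5386, 0.0673, 0.1126]
tool_rot: [-0.928, 3.001, -0.0]
wrist_force: [-4.9, -1.2, 9.1]
opening: 0.0191
finger_force: 24.7
```

Request:
carry_out([
  {"dp":[0,0,0],"twist":[0,0,0]},
  {"dp":[0,0,0],"twist":[0,0,0]},
  {"dp":[0,0,0],"twist":[0,0,0]},
])

```text
time_s: 5.1
tool_pos: [0.5385, 0.0674, 0.1126]
tool_rot: [-0.925, 3.002, -0.0]
wrist_force: [-4.4, -1.7, 10.6]
opening: 0.0194
finger_force: 24.7
```

Run:
```python
from h import *
delta(.537,.0675,.110)
p=manip.sense()['tool_pos'][:2]-[.6205,.1224]; print('lever ang', np.arctan2(p[1],-p[0])-0+np.radians(1.75), np.linalg.norm(p))
```

```text
t 5.1 pos [0.5385 0.0674 0.1126] y-ang 124.24 z [ 0.001 -0.    -1.   ] dp [0.05 0.04 0.1 ] F [-4.4 -1.7 10.6] tq [-0.17  0.62  0.14] open 0.0194 ff 24.7 q6 -2.05
lever ang -0.5603989777774904 0.09871841088781508
```

Request:
carry_out([
  {"dp":[0,0,0],"twist":[0,0,0]},
  {"dp":[0,0,0],"twist":[0,0,0]},
  {"dp":[0,0,0],"twist":[0,0,0]},
  {"dp":[0,0,0],"twist":[0,0,0]},
  {"dp":[0,0,-0.8],"twist":[0,0,0]},
  {"dp":[0,0,-0.8],"twist":[0,0,0]},
  {"dp":[0,0,-0.8],"twist":[0,0,0]},
  {"dp":[0,0,-0.8],"twist":[0,0,0]},
], claw=0.7)

```text
time_s: 5.9
tool_pos: [0.5383, 0.0675, 0.1919]
tool_rot: [0.924, -3.002, -0.0]
wrist_force: [1.0, -0.2, 0.8]
opening: 0.0599
finger_force: 0.0
```

Run:
```python
from h import *
delta(.4529,-.3235,.15)
s=grab('scene','scene3.png')
im=s['img'].astype(int); m=im.max(2)<50; ys,xs=np.nonzero(m[175:210,360:392]); print(xs.mean()+360 if len(xs) else 0,ys.mean()+175 if len(xs) else 0,len(xs))
for a in(-.45,-.5,-.55,-.6,-.65):
    w=a-np.radians(1.75); print(a,np.round(proj(s,[.6205-.1*np.cos(w),.1224+.1*np.sin(w),.124]),1))
cv2.imwrite('pics/z4.png',cv2.resize(cv2.imread('pics/scene3.png')[90:270,300:480],(600,600),interpolation=cv2.INTER_CUBIC))
```

```text
t 5.9 pos [0.5383 0.0675 0.1919] y-ang 124.23 z [-0. -0. -1.] dp [ 11.62 -11.01   1.68] F [ 1.  -0.2  0.8] tq [-0.03 -0.04  0.01] open 0.0599 ff 0.0 q6 -2.05
380.17469879518075 189.74096385542168 166
-0.45 [382.6 185.5]
-0.5 [381.2 186.7]
-0.55 [379.9 187.9]
-0.6 [378.8 189.2]
-0.65 [377.7 190.5]
```

View pics/z4.png

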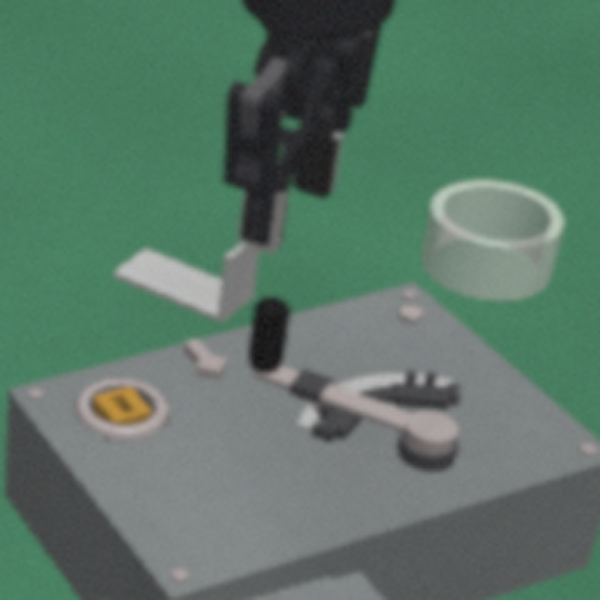

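The knob is at -0.55, in the notch beside the arrow, and the gripper is clear. Next is the key.

Request:
carry_out([
  {"dp":[0.97,-0.92,0],"twist":[0,0,0]},
  {"dp":[0.97,-0.92,0],"twist":[0,0,0]},
  {"dp":[0.97,-0.92,0],"twist":[0,0,0]},
  {"dp":[0.97,-0.92,0],"twist":[0,0,0]},
  {"dp":[0.97,-0.92,0],"twist":[0,0,0]},
  {"dp":[0.97,-0.92,0],"twist":[0,0,0]},
  {"dp":[0.97,-0.92,0],"twist":[0,0,0]},
  {"dp":[0.97,-0.92,0],"twist":[0,0,0]},
  {"dp":[0.97,-0.92,0],"twist":[0,0,0]},
  {"dp":[0.97,-0.92,0],"twist":[0,0,0]},
  {"dp":[0.97,-0.92,0],"twist":[0,0,0]},
  {"dp":[0.97,-0.92,0],"twist":[0,0,0]},
])

```text
time_s: 7.15
tool_pos: [0.4526, -0.3256, 0.191]
tool_rot: [0.924, -3.002, -0.0]
wrist_force: [0.7, 0.9, 0.6]
opening: 0.0598
finger_force: 0.0
```

Request:
carry_out([
  {"dp":[0,0,0],"twist":[0,0,7.75]},
  {"dp":[0,0,0],"twist":[0,0,7.75]},
  {"dp":[0,0,0.4],"twist":[0,0,7.75]},
  {"dp":[0,0,0.5],"twist":[0,0,7.75]},
  {"dp":[0,0,0.5],"twist":[0,0,7.75]},
  {"dp":[0,0,0],"twist":[0,0,0]},
  {"dp":[0,0,0],"twist":[0,0,0]},
])

```text
time_s: 7.85
tool_pos: [0.453, -0.3243, 0.1562]
tool_rot: [-0.118, -3.139, -0.001]
wrist_force: [-0.8, -0.8, 0.5]
opening: 0.0594
finger_force: 0.0
```

Run:
```python
from h import *
delta(.4529,-.3235,.056)
a=grab('top','top4.png')['img'];b=grab('scene','scene4.png')['img']
o=np.zeros((560,800,3),np.uint8);o[:560,:400]=cv2.resize(a[160:272,335:415],(400,560),interpolation=cv2.INTER_CUBIC);o[:560,400:]=cv2.resize(b[175:315,130:230],(400,560),interpolation=cv2.INTER_CUBIC)
cv2.imwrite('pics/z5.png',o[...,::-1])
```

```text
t 7.85 pos [ 0.453  -0.3243  0.1562] y-ang 85.71 z [-0.001  0.    -1.   ] dp [0.01 0.03 4.01] F [-0.8 -0.8  0.5] tq [ 0.05 -0.   -0.01] open 0.0594 ff 0.0 q6 -2.12
```

View pics/z5.png

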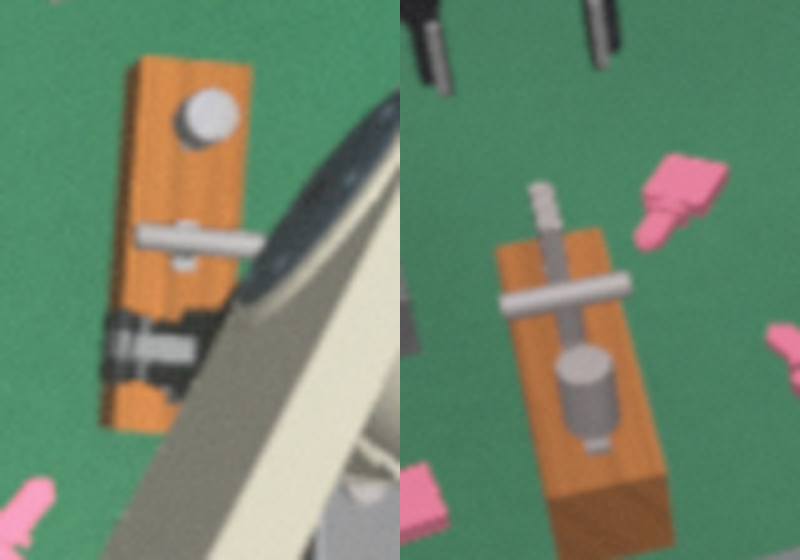

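The fingers straddle the paddle key, so I'll descend and grip it.

Request:
carry_out([
  {"dp":[0,0,0.8],"twist":[0,0,0]},
  {"dp":[0,0,0.8],"twist":[0,0,0]},
  {"dp":[0,0,0.8],"twist":[0,0,0]},
  {"dp":[0,0,0.8],"twist":[0,0,0]},
  {"dp":[0,0,0.8],"twist":[0,0,0]},
  {"dp":[0,0,0],"twist":[0,0,0]},
  {"dp":[0,0,0],"twist":[0,0,0]},
])

```text
time_s: 8.65
tool_pos: [0.4534, -0.3245, 0.0569]
tool_rot: [0.122, 3.139, -0.0]
wrist_force: [0.4, 1.2, 0.9]
opening: 0.0598
finger_force: 0.0
```

Request:
carry_out([
  {"dp":[0,0,0],"twist":[0,0,0]},
  {"dp":[0,0,0],"twist":[0,0,0]},
  {"dp":[0,0,0],"twist":[0,0,0]},
  {"dp":[0,0,0],"twist":[0,0,0]},
  {"dp":[0,0,0],"twist":[0,0,0]},
  {"dp":[0,0,0],"twist":[0,0,0]},
  {"dp":[0,0,0],"twist":[0,0,0]},
], claw=0, newtons=60)

```text
time_s: 9.35
tool_pos: [0.4535, -0.3246, 0.0571]
tool_rot: [0.124, 3.138, -0.001]
wrist_force: [-1.2, 0.8, 5.5]
opening: 0.009
finger_force: 58.8
```

Run:
```python
from h import *
delta(.4529,-.3235,.056)
```

```text
t 9.35 pos [ 0.4535 -0.3246  0.0571] y-ang 85.49 z [ 0.001 -0.001 -1.   ] dp [0.03 0.04 0.04] F [-1.2  0.8  5.5] tq [0.09 0.2  0.02] open 0.009 ff 58.8 q6 -2.12
```

Request:
carry_out([
  {"dp":[0,0,-0.3],"twist":[0,0,0]},
  {"dp":[0,0,-0.6],"twist":[0,0,0]},
  {"dp":[0,0,-0.8],"twist":[0,0,0]},
  {"dp":[0,0,-0.8],"twist":[0,0,0]},
  {"dp":[0,0,-0.8],"twist":[0,0,0]},
  {"dp":[0,0,-0.8],"twist":[0,0,0]},
  {"dp":[0,0,-0.3],"twist":[0,0,0]},
  {"dp":[0,0,0],"twist":[0,0,-6.2]},
  {"dp":[0,0,0],"twist":[0,0,0]},
  {"dp":[0,0,0],"twist":[0,0,0]},
])

```text
time_s: 10.35
tool_pos: [0.4528, -0.3241, 0.1659]
tool_rot: [0.042, -3.141, -0.001]
wrist_force: [-0.4, -0.0, -0.6]
opening: 0.0093
finger_force: 58.4
```

Run:
```python
from h import *
delta(.5255,-.0155,.15)
```

```text
t 10.35 pos [ 0.4528 -0.3241  0.1659] y-ang 91.53 z [-0.001  0.    -1.   ] dp [-3.24 12.26  0.64] F [-0.4 -0.  -0.6] tq [ 0.   -0.   -0.01] open 0.0093 ff 58.4 q6 -2.22
```

Request:
carry_out([
  {"dp":[-0.27,1.0,0],"twist":[0,0,0]},
  {"dp":[-0.27,1.0,0],"twist":[0,0,0]},
  {"dp":[-0.27,1.0,0],"twist":[0,0,0]},
  {"dp":[-0.27,1.0,0],"twist":[0,0,0]},
  {"dp":[-0.27,1.0,0],"twist":[0,0,0]},
  {"dp":[-0.27,1.0,0],"twist":[0,0,0]},
  {"dp":[-0.27,1.0,0],"twist":[0,0,0]},
  {"dp":[-0.27,1.0,0],"twist":[0,0,0]},
  {"dp":[-0.27,1.0,0],"twist":[0,0,0]},
  {"dp":[-0.27,1.0,0],"twist":[0,0,0]},
  {"dp":[-0.27,1.0,0],"twist":[0,0,0]},
  {"dp":[-0.27,1.0,0],"twist":[0,0,0]},
])

```text
time_s: 11.55
tool_pos: [0.5251, -0.021, 0.1657]
tool_rot: [0.042, -3.14, -0.0]
wrist_force: [-0.1, 0.0, -0.3]
opening: 0.0093
finger_force: 58.6
```

Request:
carry_out([
  {"dp":[0,0.26,0.5],"twist":[0,0,0]},
  {"dp":[0,0,0.14],"twist":[0,0,0]},
  {"dp":[0,0,0],"twist":[0,0,0]},
  {"dp":[0,0,0],"twist":[0,0,0]},
  {"dp":[0,0,0],"twist":[0,0,0]},
])

```text
time_s: 12.05
tool_pos: [0.525, -0.0165, 0.1504]
tool_rot: [-0.044, 3.141, -0.0]
wrist_force: [-0.1, -1.2, 0.1]
opening: 0.0093
finger_force: 58.6
```

Run:
```python
from h import *
delta(.5255,-.0155,.135)
a=grab('top','top5.png');b=grab('scene','scene5.png')
print('scene mouth',proj(b,[.5255,-.0155,.086]),'tip pred',proj(b,[.5255,-.0155,.11]))
o=np.zeros((560,800,3),np.uint8);o[:400,:400]=cv2.resize(a['img'][158:238,192:272],(400,400),interpolation=cv2.INTER_CUBIC);o[:560,400:]=cv2.resize(b['img'][150:234,306:366],(400,560),interpolation=cv2.INTER_CUBIC)
cv2.imwrite('pics/z6.png',o[...,::-1])
```

```text
t 12.05 pos [ 0.525  -0.0165  0.1504] y-ang 91.61 z [ 0. -0. -1.] dp [-0.02  0.04  0.61] F [-0.1 -1.2  0.1] tq [ 0.06 -0.01 -0.03] open 0.0093 ff 58.6 q6 -1.63
scene mouth (np.float64(335.8672995186364), np.float64(210.65871094160744)) tip pred (np.float64(336.70923991446386), np.float64(200.3567519625335))
```

View pics/z6.png

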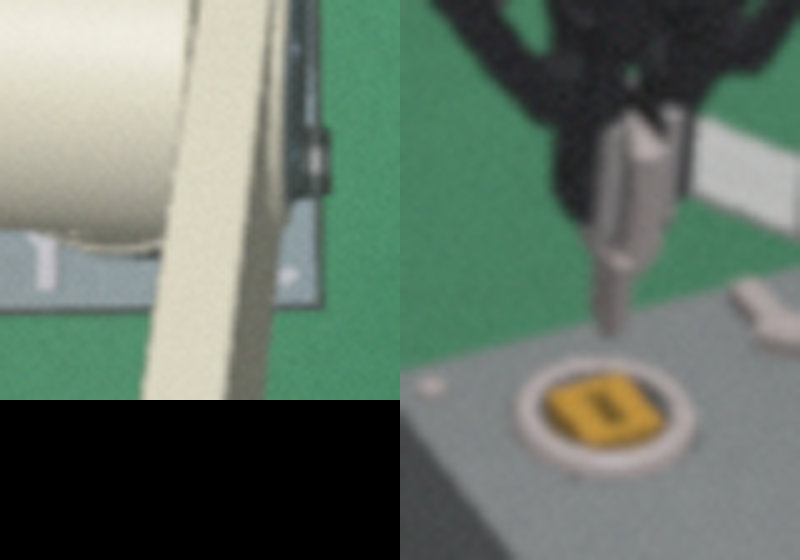

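The scene view shows the key tip at about px (337.8,200.2) and the slot at (336.8,211). A vertical rise of 24 mm accounts for that offset to within half a millimetre, so the key is aligned. I'll descend gently.

Request:
carry_out([
  {"dp":[-0.02,0.02,0.4],"twist":[0,0,0]},
  {"dp":[0,0,0.4],"twist":[0,0,0]},
  {"dp":[0,0,0.08],"twist":[0,0,0]},
  {"dp":[0,0,0.08],"twist":[0,0,0]},
  {"dp":[0,0,0.08],"twist":[0,0,0]},
  {"dp":[0,0,0.08],"twist":[0,0,0]},
  {"dp":[0,0,0],"twist":[0,0,0]},
])

```text
time_s: 12.85
tool_pos: [0.5255, -0.015, 0.1221]
tool_rot: [0.046, -3.141, -0.0]
wrist_force: [0.3, 0.7, -0.9]
opening: 0.0094
finger_force: 58.6
```

Run:
```python
from h import *
delta(.5255,-.016,.098)
```

```text
t 12.85 pos [ 0.5255 -0.015   0.1221] y-ang 91.69 z [-0.  0. -1.] dp [ 0.   -0.04  0.97] F [ 0.3  0.7 -0.9] tq [ 0.05  0.02 -0.01] open 0.0094 ff 58.6 q6 -1.63
```

The tip went in without contact force, so I'll continue with rocking.

Request:
carry_out([
  {"dp":[0,0,0.1],"twist":[0,0,0]},
  {"dp":[0.04,0,0.1],"twist":[0,0,0]},
  {"dp":[-0.08,0,0.04],"twist":[0,0,0]},
  {"dp":[0.08,0,0.04],"twist":[0,0,0]},
  {"dp":[-0.08,0,0.04],"twist":[0,0,0]},
  {"dp":[0.08,0,0.04],"twist":[0,0,0]},
  {"dp":[-0.08,0,0.04],"twist":[0,0,0]},
  {"dp":[0.04,0,0.04],"twist":[0,0,0]},
])

```text
time_s: 13.65
tool_pos: [0.5259, -0.0151, 0.1116]
tool_rot: [-0.046, 3.141, 0.0]
wrist_force: [-1.5, -0.1, 9.3]
opening: 0.0092
finger_force: 60.0
```

Run:
```python
from h import *
delta(.5255,-.016,.098)
```

```text
t 13.65 pos [ 0.5259 -0.0151  0.1116] y-ang 91.68 z [ 0.  0. -1.] dp [ 0.02 -0.04  0.55] F [-1.5 -0.1  9.3] tq [ 0.05  0.24 -0.01] open 0.0092 ff 60.0 q6 -1.63
```

Request:
carry_out([
  {"dp":[0.04,0,0.03],"twist":[0,0,0]},
  {"dp":[-0.08,0,0.03],"twist":[0,0,0]},
  {"dp":[0.08,0,0.03],"twist":[0,0,0]},
  {"dp":[-0.08,0,0.03],"twist":[0,0,0]},
  {"dp":[0.08,0,0.03],"twist":[0,0,0]},
  {"dp":[-0.08,0,0.03],"twist":[0,0,0]},
  {"dp":[0.08,0,0.03],"twist":[0,0,0]},
  {"dp":[-0.04,0,0.03],"twist":[0,0,0]},
])

```text
time_s: 14.45
tool_pos: [0.525, -0.0151, 0.1057]
tool_rot: [0.046, -3.141, 0.0]
wrist_force: [-4.4, -0.4, 3.7]
opening: 0.0092
finger_force: 59.6
```

Run:
```python
from h import *
delta(.5255,-.016,.098)
```

```text
t 14.45 pos [ 0.525  -0.0151  0.1057] y-ang 91.69 z [-0.001 -0.    -1.   ] dp [-0.02 -0.04  0.31] F [-4.4 -0.4  3.7] tq [-0.04  0.78 -0.02] open 0.0092 ff 59.6 q6 -1.63
```

Request:
carry_out([
  {"dp":[0.04,0,0.03],"twist":[0,0,0]},
  {"dp":[-0.08,0,0.03],"twist":[0,0,0]},
  {"dp":[0.08,0,0.03],"twist":[0,0,0]},
  {"dp":[-0.08,0,0.03],"twist":[0,0,0]},
  {"dp":[0.08,0,0.03],"twist":[0,0,0]},
  {"dp":[-0.08,0,0.03],"twist":[0,0,0]},
  {"dp":[0.08,0,0.03],"twist":[0,0,0]},
  {"dp":[-0.08,0,0.03],"twist":[0,0,0]},
  {"dp":[0.08,0,0.03],"twist":[0,0,0]},
  {"dp":[-0.04,0,0.03],"twist":[0,0,0]},
  {"dp":[0,0,0],"twist":[0,0,0]},
])

```text
time_s: 15.55
tool_pos: [0.5255, -0.0151, 0.098]
tool_rot: [0.046, -3.141, 0.0]
wrist_force: [0.1, 0.0, 6.4]
opening: 0.0094
finger_force: 60.5
```

Run:
```python
from h import *
delta(.5255,-.016,.098)
```

```text
t 15.55 pos [ 0.5255 -0.0151  0.098 ] y-ang 91.69 z [-0. -0. -1.] dp [-0.   -0.04  0.  ] F [0.1 0.  6.4] tq [ 0.03 -0.02 -0.01] open 0.0094 ff 60.5 q6 -1.63
```

Request:
carry_out([
  {"dp":[0.04,0,0.03],"twist":[0,0,0]},
  {"dp":[-0.08,0,0.03],"twist":[0,0,0]},
  {"dp":[0.08,0,0.02],"twist":[0,0,0]},
  {"dp":[-0.08,0,0.02],"twist":[0,0,0]},
  {"dp":[0.08,0,0],"twist":[0,0,0]},
  {"dp":[-0.04,0,0],"twist":[0,0,0]},
  {"dp":[0,0,0],"twist":[0,0,0]},
])

```text
time_s: 16.25
tool_pos: [0.5257, -0.0151, 0.0977]
tool_rot: [-0.046, 3.141, -0.0]
wrist_force: [-9.4, 1.0, 35.0]
opening: 0.0089
finger_force: 64.5
```

Run:
```python
from h import *
delta(.5255,-.016,.098)
```

```text
t 16.25 pos [ 0.5257 -0.0151  0.0977] y-ang 91.68 z [ 0. -0. -1.] dp [ 0.01 -0.03 -0.01] F [-9.4  1.  35. ] tq [0.05 1.62 0.01] open 0.0089 ff 64.5 q6 -1.63
```

The key is seated: 35 N builds up with no further travel. I'll ease the push and turn it clockwise (+ about tool z, which points down).

Request:
carry_out([
  {"dp":[0,0,-0.06],"twist":[0,0,0]},
  {"dp":[0,0,0],"twist":[0,0,4]},
  {"dp":[0,0,0],"twist":[0,0,6]},
  {"dp":[0,0,0],"twist":[0,0,6]},
  {"dp":[0,0,0],"twist":[0,0,6]},
  {"dp":[0,0,0],"twist":[0,0,6]},
  {"dp":[0,0,0],"twist":[0,0,6]},
  {"dp":[0,0,0],"twist":[0,0,6]},
  {"dp":[0,0,0],"twist":[0,0,0]},
], newtons=80)

```text
time_s: 17.15
tool_pos: [0.5256, -0.0155, 0.0979]
tool_rot: [1.036, 2.966, -0.001]
wrist_force: [-4.9, -2.3, 17.0]
opening: 0.0086
finger_force: 79.8
```

Run:
```python
from h import *
delta(.5255,-.0151,.098)
```

```text
t 17.15 pos [ 0.5256 -0.0155  0.0979] y-ang 51.5 z [ 0.    -0.001 -1.   ] dp [ 0.01  0.01 -0.  ] F [-4.9 -2.3 17. ] tq [-0.5   0.73  0.05] open 0.0086 ff 79.8 q6 -0.93
```

Request:
carry_out([
  {"dp":[0,0,0],"twist":[0,0,6]},
  {"dp":[0,0,0],"twist":[0,0,6]},
  {"dp":[0,0,0],"twist":[0,0,6]},
  {"dp":[0,0,0],"twist":[0,0,6]},
  {"dp":[0,0,0],"twist":[0,0,6]},
  {"dp":[0,0,0],"twist":[0,0,6]},
  {"dp":[0,0,0],"twist":[0,0,3]},
  {"dp":[0,0,0],"twist":[0,0,0]},
])

```text
time_s: 17.95
tool_pos: [0.5253, -0.0158, 0.0979]
tool_rot: [1.964, 2.452, -0.002]
wrist_force: [-4.4, -3.2, 18.3]
opening: 0.009
finger_force: 80.0
```

Run:
```python
from h import *
delta(.5255,-.0151,.098)
```

```text
t 17.95 pos [ 0.5253 -0.0158  0.0979] y-ang 12.61 z [-0.    -0.001 -1.   ] dp [ 0.03  0.01 -0.  ] F [-4.4 -3.2 18.3] tq [-0.73  0.86  0.09] open 0.009 ff 80.0 q6 -0.25
```

Request:
carry_out([
  {"dp":[0,0,0],"twist":[0,0,2.5]},
  {"dp":[0,0,0],"twist":[0,0,2.5]},
  {"dp":[0,0,0],"twist":[0,0,2]},
  {"dp":[0,0,0],"twist":[0,0,0]},
  {"dp":[0,0,0],"twist":[0,0,0]},
])

```text
time_s: 18.45
tool_pos: [0.5254, -0.0157, 0.0979]
tool_rot: [2.108, 2.329, -0.001]
wrist_force: [-2.8, -3.0, 17.7]
opening: 0.0087
finger_force: 79.9
```

Run:
```python
from h import *
delta(.5255,-.0151,.098)
```

```text
t 18.45 pos [ 0.5254 -0.0157  0.0979] y-ang 5.72 z [-0.    -0.001 -1.   ] dp [ 0.03  0.01 -0.  ] F [-2.8 -3.  17.7] tq [-0.69  0.85  0.09] open 0.0087 ff 79.9 q6 -0.13
```

Request:
carry_out([
  {"dp":[0,0,0],"twist":[0,0,2]},
  {"dp":[0,0,0],"twist":[0,0,2]},
  {"dp":[0,0,0],"twist":[0,0,2]},
  {"dp":[0,0,0],"twist":[0,0,0]},
  {"dp":[0,0,0],"twist":[0,0,0]},
])

```text
time_s: 18.95
tool_pos: [0.525, -0.0157, 0.0979]
tool_rot: [-2.227, -2.216, 0.002]
wrist_force: [-5.2, -3.5, 18.8]
opening: 0.009
finger_force: 80.2
```

Run:
```python
from h import *
delta(.5255,-.0151,.098)
b=grab('scene','scene7.png')
cv2.imwrite('pics/z7.png',cv2.resize(b['img'][140:240,296:436],(798,570),interpolation=cv2.INTER_CUBIC)[...,::-1])
```

```text
t 18.95 pos [ 0.525  -0.0157  0.0979] y-ang -0.27 z [-0.001 -0.001 -1.   ] dp [ 0.02  0.02 -0.  ] F [-5.2 -3.5 18.8] tq [-0.66  1.1   0.24] open 0.009 ff 80.2 q6 -0.03
```

View pics/z7.png

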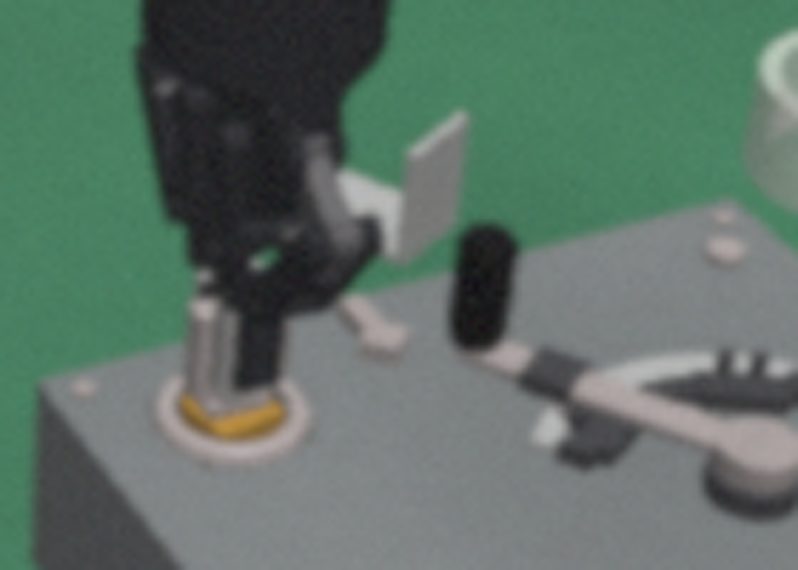

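The torque rose to 0.24 N m, well above the spring's 0.10, at about 92° of tool turn. That matches the 1.4 rad stop plus play. The picture shows the key seated down to its collar at (230,405) and the lever still in the arrow's notch at (485,285). Handing in.

Run:
```python
from h import *
delta(.5255,-.0151,.098); print(manip.hand_in())
```

```text
t 19.0 pos [ 0.525  -0.0157  0.0979] y-ang -0.27 z [-0.001 -0.001 -1.   ] dp [ 0.02  0.02 -0.  ] F [-4.3 -2.6 19.5] tq [-0.69  1.14  0.24] open 0.0088 ff 80.2 q6 -0.03
the job is handed in; nothing more can be done
None
```

The job is handed in at 19.0 s: the lever is in the notch beside the arrow pointer (-0.55), and the paddle key is fully home, turned clockwise to its stop and still gripped and held there; I did not touch the other two keys.

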